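Tip the drying tile to the right lean

TASK

Three plaster tiles stand drying in the wooden rack: one leans the opposite way from the other two and sticks out of its slot towards you. With the fingertips only, push that tile over so that it leans the same way as the others, and push it along its slot until it is home against the stop board at the back. Nothing is to be picked up; leave the other two tiles and the things lying on the bench where they are.

Things in the scene. Friction and masses are not known exactly. Their poses are not given: they have to be found in the camera images.
- rack: wooden drying rack, screwed down: base board 165 x 345 mm, 15 mm high, with three parallel slots 125 mm apart, at y = -125, 0, +125 mm. Origin on the bench surface, under the middle slot. x runs along the slots away from the robot, y across them to the robot's left. A tile pushed along its slot until it touches the stop board has its centre at x = +1 mm.
- rack_stop (a point): middle of the top front edge of the stop board across the back of the rack: front face at x = +51 mm of the rack, 10 mm thick, top 77 mm above the bench. Tiles slide along their slots to it under a light push (about 2 N) on the near edge, best at or below half height.
- rack_rails (a point): middle of the middle slot, level with the tops of its two rails (69 mm above the bench). Each slot has an 8 mm wire rail along x at 24.5 mm either side, from x = -40 mm of the rack to the stop board, and a 20 mm groove for the foot between 8 mm high strips. A tile pushed sideways near its top swings about its foot; past upright it falls by itself onto the other rail.
- tile_a_center (a point): cast plaster tile, 100 x 100 x 14 mm thick, 0.16 kg, on edge in a slot; all three are alike. This point: its centre. z axis: in the tile's plane, up to its top edge (50 mm away; about 115 mm above the bench). x axis: along the slot to the edge at the stop board's side (50 mm away). y axis: square to the faces. It leans about 15 degrees off upright to one side or the other.
- tile_b_center (a point): cast plaster tile, 100 x 100 x 14 mm thick, 0.16 kg, on edge in a slot; all three are alike. This point: its centre. z axis: in the tile's plane, up to its top edge (50 mm away; about 115 mm above the bench). x axis: along the slot to the edge at the stop board's side (50 mm away). y axis: square to the faces. It leans about 15 degrees off upright to one side or the other.
- tile_c_center (a point): cast plaster tile, 100 x 100 x 14 mm thick, 0.16 kg, on edge in a slot; all three are alike. This point: its centre. z axis: in the tile's plane, up to its top edge (50 mm away; about 115 mm above the bench). x axis: along the slot to the edge at the stop board's side (50 mm away). y axis: square to the faces. It leans about 15 degrees off upright to one side or the other.
- rosette_mid: loose cast plaster rosette, 100 x 92 x 19 mm, lying on the bench to the right of the rack, not to be disturbed; origin at the centre of its underside
- sanding_block: loose sanding block, 67 x 113 x 43 mm, lying to the left of the rack, not to be disturbed; origin at the centre of its underside
- chisel: loose chisel with an orange handle, 232 mm long, 29 mm high, lying to the right of and nearer than the rack, not to be disturbed; origin at the centre of its underside

How it is judged:
By the outcome, as a careful person would: the job done as asked, in the order asked, and still so for the second after the job is handed in, with the robot touching nothing.
It also fails if it takes over 45 s, if anything falls off the work surface, if the arm or the gripper's body presses on something with over 40 N, if the wrist force passes 120 N, or if a joint passes its speed limit or range.

ROBOT

A 6-joint arm with a two-finger parallel gripper is mounted at the origin on a cart in front of the work surface, level with it; the furniture and walls round the work are solid. World frame = base frame: x ahead of the robot, y to its left, z up, the work surface at z = 0. Lengths are in m, angles in rad, forces in N, time in s.
With the tool pointing down it reaches from about 0.3 to 0.875 m from the base axis. Payload 6.4 kg.
Tool frame: the origin (TCP) lies at the very end of the fingers, on their centre line; the grasp point (between the pads) lies 19 mm behind it; z points along the fingers, x is the direction in which the jaws open and shut, and the axes are right-handed (so a half turn about z gives the same grasp; the last joint's range is limited). The gripper opens to 88 mm and grips with 3 to 60 N. Pads are 18 mm wide; open, the fingers measure 123 mm over their backs; the gripper's body (75 mm by 187 mm) begins 45 mm behind the grasp point.
Start: joints at [1.068, 0.181, 1.607, -0, 1.354, -0.206], TCP at [0.168, 0.55, 0.239] pointing down, gripper open.
Joint ranges: [-2.99, 2.99], [-0.89, 2.07], [0.3, 2.58], [-1.14, 4.28], [0, 2.63], [-3.12, 3.12]. Speed limits (rad/s): [2.57, 2.57, 3.01, 3.14, 3.14, 3.14].

INTERFACE

Orientations are given as a rotation vector (axis times angle).
In Python, from bench import telemetry, capture, camera_model, r, spot_in gives the robot as it stands.
- The arm moves only by the tool arm_command, never from a script. Its argument "targets" is a list of rows, each a list of 7 numbers: the turn, a rotation vector about the world's x, y, z in degrees, then the shift along the world's x, y, z in m, then the closure in counts, from 0 (fully open) to 255 (shut). A call has 1 to 12 rows; each row is the pose to reach, as a shift and turn from the pose measured when the call began; what a row does not reach only later rows make up. A row lasts 1/12 s, in which the tool goes at most 41.7 mm and 7.16 degrees, less where a joint would pass 70% of its speed; a pose out of reach is approached as far as the arm can. A call with a gripper value outside its range is refused whole. The fingers move at their own pace and stop on an object; "squeeze" is the grip in N (left out, the last holds). Time passes only in rows, so rows that repeat a pose let the fingers close. It gives the time, the measured TCP pose, the force and the opening at its end, in the units of the state.
- telemetry.state(): the state, without advancing time (a new reading comes with each control period).
- capture(name): name is "scene" or "side" or "wrist"; returns the picture (480x640x3 uint8, blue, green, red); there is no depth.
- camera_model(name): a dict with "fx", "fy", "cx", "cy" (pixels), "position" and "orientation" of the camera in the world; the wrist camera has in their place "T_tool_cam" (4x4, takes a point from camera to tool coordinates, whose origin is the TCP and whose axes are the tool frame's). Camera axes: x right, y up, looking along -z (the intrinsics and any distortion apply to the point x, -y, -z); pixel columns grow to the right and rows downward; lengths in m; the calibration is good to about 2 mm. A picture is of the moment at which its call begins: read the wrist's pose just before it. camera_model takes no time and is no camera call.
- r.sign_off(): hands the job in, once; it reports no verdict.
Trained networks look in the newest picture that a camera, given by its name, has taken for a name from the list of things; names that differ only in an ending like _2 or _b are one class to them, and where a whole thing is asked for, a point or a joint stands for the part that bears it (a point fixed in the world has none). Each returns a list of dicts, best first, with "score" (0 to 1); they miss things now and then, are a little off and sometimes report something else, mostly with a low value. They report only what shows in the picture. A call takes as long as a camera call.
- spot_in(camera, name): "rect" ([left, top, right, bottom] in pixels, round what is visible of it).
The state is a dict: "time": time; "joint_pos": joint angles; "joint_vel": joint speeds; "joint_torque": joint torques, N m; "tool_pos": TCP position; "tcp_rot": TCP orientation; "force": force on the tool from outside, world axes, zero at the start; "ft_torque": the same for the moment, N m; "opening": finger opening in m.
Only numpy, scipy, OpenCV 4.12 (cv2) and the standard library are available. Lean on these libraries where they do the work, as an engineer would, in place of code of your own. Each camera call takes 0.05 s, during which the arm holds its last target. There are 200 camera calls.

## Working session

There is one attempt and no reset: what is moved stays moved. The work goes in short steps, Python scripts to look and compute and a tool call to move; the robot and the scene stay as the last step left them, time stands still between calls to the robot, and variables do not carry over. Pictures are saved under pics/ and viewed, about 8 in all and at most 12, crops included, and the job is handed in when it is done.

Besides the shell and the picture viewer there is one more tool, called after ">>>" as name([rows], argument=value, ...), one row to a line, values as JSON. arm_command: Moves the arm, as the interface text tells. Its arguments: {"type":"object","properties":{"targets":{"type":"array","items":{"type":"array","items":{"type":"number"}}},"squeeze":{"type":"number"}},"required":["targets"]}

```bash
mkdir -p pics
cat > h.py <<'E'
import numpy as np,cv2
from bench import telemetry,capture,camera_model,r,spot_in
E
python3 - <<'E'
from h import *
print(telemetry.state())
for c in ("scene","side"):
    im=capture(c);cv2.imwrite(f"pics/{c}0.png",im)
    print(c,camera_model(c))
    for n in ("rack","tile_a_center","rack_stop","rack_rails","rosette_mid","sanding_block","chisel"):
        print(n,[(np.round(d["rect"]).tolist(),round(d["score"],2)) for d in spot_in(c,n)[:4]])
E
```

```text
{'time': 0.0, 'joint_pos': array([ 1.06767726e+00,  1.81516797e-01,  1.60797536e+00, -8.92868228e-06,
        1.35375392e+00, -2.06264849e-01]), 'joint_vel': array([ 1.06127899e-03, -2.13196561e-03, -3.05249553e-04,  3.08633037e-05,
        4.54744846e-04,  4.62864693e-04]), 'joint_torque': array([ 7.11029697e-04, -4.33867228e+01, -3.41846359e+01,  7.03082001e-02,
        3.84857878e-02, -1.09601037e-04]), 'tool_pos': array([0.16791141, 0.54940552, 0.23783953]), 'tcp_rot': array([ 2.52496549e+00,  1.86809032e+00, -2.35374324e-03]), 'force': array([-0.71254761, -0.40146766,  0.01626454]), 'ft_torque': array([-0.03050636,  0.00067891,  0.01026222]), 'opening': 0.08819669580080498}
scene {'fx': 455.87599265466764, 'fy': 455.87599265466764, 'cx': 322.6321283191304, 'cy': 238.23296717885495, 'position': array([-0.19915111, -0.75565574,  0.83178054]), 'orientation': array([ 0.79751378, -0.39500257, -0.85204999])}
rack [([258.0, 196.0, 404.0, 301.0], 0.81)]
tile_a_center [([319.0, 219.0, 352.0, 262.0], 0.87)]
rack_stop [([259.0, 200.0, 404.0, 309.0], 0.94), ([426.0, 287.0, 465.0, 321.0], 0.22)]
rack_rails [([258.0, 203.0, 400.0, 307.0], 0.84)]
rosette_mid [([423.0, 289.0, 466.0, 319.0], 0.57)]
sanding_block [([242.0, 169.0, 284.0, 204.0], 0.71)]
chisel [([357.0, 332.0, 448.0, 365.0], 0.77)]
side {'fx': 450.8955766060724, 'fy': 450.8955766060724, 'cx': 315.42302576017903, 'cy': 232.97218401718712, 'position': array([ 0.3159031 , -1.07382902,  0.88358863]), 'orientation': array([ 0.84261356, -0.10051708, -0.24443282])}
rack [([267.0, 211.0, 359.0, 321.0], 0.81), ([342.0, 340.0, 384.0, 375.0], 0.61)]
tile_a_center [([296.0, 234.0, 334.0, 262.0], 0.65)]
rack_stop [([266.0, 212.0, 360.0, 320.0], 0.68)]
rack_rails [([265.0, 204.0, 360.0, 317.0], 0.78)]
rosette_mid [([340.0, 342.0, 386.0, 372.0], 0.65), ([283.0, 208.0, 319.0, 229.0], 0.5)]
sanding_block []
chisel [([237.0, 346.0, 330.0, 386.0], 0.95)]
```

Run:
```python
from h import *
a=cv2.imread("pics/scene0.png")[160:380,230:480]
b=cv2.imread("pics/side0.png")[190:390,225:400]
cv2.imwrite("pics/s1.png",cv2.resize(a,None,fx=3.0,fy=2.7*3/2.7*0.9,interpolation=cv2.INTER_CUBIC)) if 0 else cv2.imwrite("pics/s1.png",cv2.resize(a,None,fx=2.7,fy=2.7,interpolation=cv2.INTER_CUBIC))
cv2.imwrite("pics/s2.png",cv2.resize(b,None,fx=3,fy=3,interpolation=cv2.INTER_CUBIC))
```

```text
(no output)
```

View pics/s1.png

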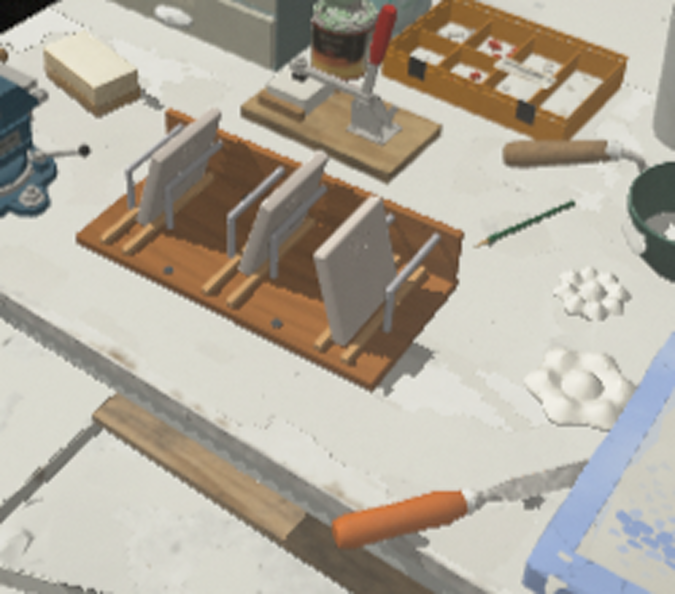

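View pics/s2.png

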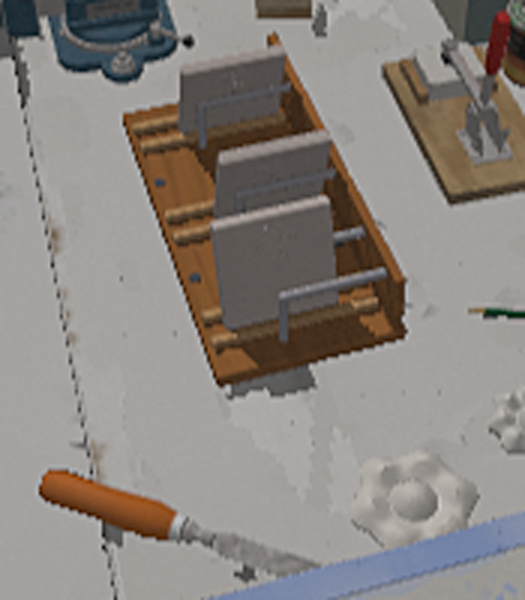

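The odd tile is the right-hand one (slot y = -125). It leans left (+y) and sits nearer the robot, while the other two lean right. The rack base corners in the scene crop are about (78,240) and (373,388), and the stop board top runs from (167,110) to (462,235). I'll fit the rack pose from these.

```bash
cat >> h.py <<'E'
from scipy.spatial.transform import Rotation as R
from scipy.optimize import least_squares
def proj(c,P):
    m=camera_model(c)
    if c=="wrist":
        s=telemetry.state();T=np.eye(4);T[:3,:3]=R.from_rotvec(s["tcp_rot"]).as_matrix();T[:3,3]=s["tool_pos"]
        T=T@np.array(m["T_tool_cam"]);Rm,t=T[:3,:3],T[:3,3]
    else: Rm,t=R.from_rotvec(m["orientation"]).as_matrix(),m["position"]
    q=(np.asarray(P)-t)@Rm
    return np.c_[m["fx"]*q[:,0]/-q[:,2]+m["cx"],m["fy"]*q[:,1]/q[:,2]+m["cy"]]
def rw(p,P):
    P=np.asarray(P,float);c,s=np.cos(p[2]),np.sin(p[2])
    return np.c_[p[0]+c*P[:,0]-s*P[:,1],p[1]+s*P[:,0]+c*P[:,1],P[:,2]]
E
python3 - <<'E'
from h import *
S=np.array([(368.1,303.7),(258.9,248.9),(401.1,247),(291.9,200.7)])
D=np.array([(299,317.7),(266,228.3),(360,283.3),(316,202),(359.3,302.7)])
def f(p):
    w=.1725;x=p[3]
    A=rw(p,[(x,-w,0),(x,w,.0075),(.061,-w,.077),(.061,w,.077)])
    B=rw(p,[(x,-w,0),(x,w,.015),(.061,-w,.077),(.056,w,.077),(.061,-w,0)])
    return np.r_[proj("scene",A)-S,proj("side",B)-D].ravel()
o=least_squares(f,[.5,.1,0,-.104]);print(o.x,np.degrees(o.x[2]));print(o.fun.reshape(-1,2).round(1))
E
```

```text
[ 0.52719285 -0.22467459  0.05576817 -0.09396368] 3.1952806197802732
[[ 0.7  1.1]
 [-0.4 -1.3]
 [ 1.1 -1.6]
 [ 0.4 -1.5]
 [ 0.   1.6]
 [ 0.1 -1.5]
 [ 0.1 -0.3]
 [-1.8 -1.7]
 [-1.   1. ]]
```

>>> arm_command([
  [0, 0, -5, 0, -0.02, 0.03, 255],
  [0, 0, -11, 0.02, -0.06, 0.06, 255],
  [0, 0, -17, 0.04, -0.1, 0.06, 255],
  [0, 0, -23, 0.06, -0.14, 0.06, 255],
  [0, 0, -29, 0.08, -0.18, 0.06, 255],
  [0, 0, -35, 0.1, -0.22, 0.06, 255],
  [0, 0, -41, 0.12, -0.26, 0.06, 255],
  [0, 0, -47, 0.13, -0.3, 0.06, 255],
  [0, 0, -52, 0.14, -0.34, 0.06, 255],
  [0, 0, -58, 0.16, -0.38, 0.06, 255],
  [0, 0, -64, 0.17, -0.42, 0.06, 255],
  [0, 0, -70, 0.19, -0.46, 0.06, 255],
])

```text
time: 1.8
tool_pos: [0.3464, 0.1151, 0.2992]
tcp_rot: [-3.141, -0.075, -0.002]
force: [0.9, 0.7, 0.8]
opening: 0.0104
```

>>> arm_command([
  [0, 0, 0, 0.01, -0.04, 0, 255],
  [0, 0, 0, 0.02, -0.08, 0, 255],
  [0, 0, 0, 0.03, -0.12, 0, 255],
  [0, 0, 0, 0.05, -0.16, 0, 255],
  [0, 0, 0, 0.06, -0.2, 0, 255],
  [0, 0, 0, 0.07, -0.24, 0, 255],
  [0, 0, 0, 0.09, -0.28, 0, 255],
  [0, 0, 0, 0.1, -0.32, 0, 255],
  [0, 0, 0, 0.12, -0.36, 0, 255],
  [0, 0, 0, 0.13, -0.4, 0, 255],
  [0, 0, 0, 0.13, -0.4, 0, 255],
  [0, 0, 0, 0.13, -0.4, 0, 255],
])

```text
time: 2.8
tool_pos: [0.4763, -0.2872, 0.2982]
tcp_rot: [-3.14, -0.07, -0.001]
force: [-0.9, 0.0, 0.2]
opening: 0.0007
```

Run:
```python
from h import *
s=telemetry.state();print(s["time"],s["tool_pos"],np.degrees(R.from_rotvec(s["tcp_rot"]).as_euler("xyz")),s["joint_pos"],s["opening"],s["force"])
print(camera_model("wrist"))
im=capture("wrist")
p=[0.52719285,-0.22467459,0.05576817]
G=rw(p,[(-.04,y+d,.069) for y in(-.125,0,.125) for d in(-.0245,.0245)]+[(.051,-.1725,.077),(.051,.1725,.077)])
q=proj("wrist",G);print(q.round())
cv2.imwrite("pics/w1.png",im)
```

```text
2.8 [ 0.47628575 -0.28720072  0.29820081] [-1.79947556e+02 -2.33278289e-02  2.54407381e+00] [-7.56575413e-01  9.41439359e-02  1.58370681e+00  9.34730731e-04
  1.46411581e+00 -8.01077766e-01] 0.0006957430908075301 [-0.91901977  0.02728548  0.16844178]
{'fx': 393.4636137243936, 'fy': 393.4636137243936, 'cx': 316.6228450130738, 'cy': 237.26513562721755, 'T_tool_cam': array([[ 9.99999949e-01, -5.00686371e-05,  3.14197875e-04,
        -7.58621654e-04],
       [ 4.86921654e-05, -9.51822508e-01, -3.06649492e-01,
        -8.03229033e-02],
       [ 3.14414131e-04,  3.06649492e-01, -9.51822457e-01,
        -1.47651356e-01],
       [ 0.00000000e+00,  0.00000000e+00,  0.00000000e+00,
         1.00000000e+00]])}
[[332. 284.]
 [332. 239.]
 [332. 163.]
 [332. 109.]
 [333.  15.]
 [333. -53.]
 [419. 306.]
 [450. -93.]]
```

View pics/w1.png

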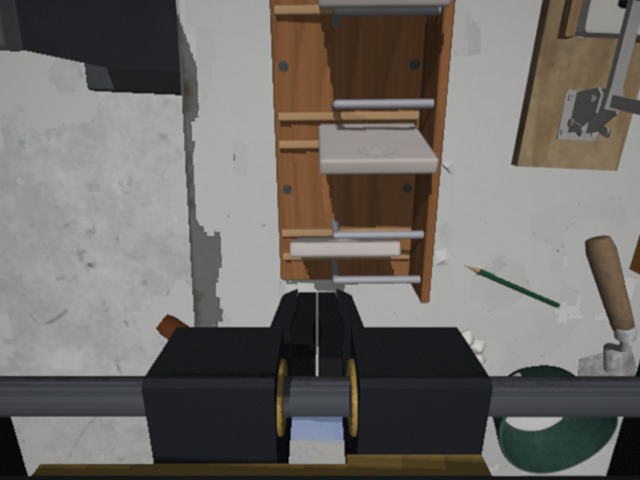

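```bash
cat >> h.py <<'E'
P0=[0.5272,-0.2200,0.0558]
def ray(u,v,z):
    m=camera_model("wrist");s=telemetry.state();T=np.eye(4);T[:3,:3]=R.from_rotvec(s["tcp_rot"]).as_matrix();T[:3,3]=s["tool_pos"]
    T=T@np.array(m["T_tool_cam"]);d=T[:3,:3]@[(u-m["cx"])/m["fx"],-(v-m["cy"])/m["fy"],-1]
    w=T[:3,3]+d*(z-T[2,3])/d[2]
    c,s=np.cos(P0[2]),np.sin(P0[2]);e=w[:2]-P0[:2]
    return w.round(4),(np.array([c*e[0]+s*e[1],-s*e[0]+c*e[1]])*1e3).round(1)
E
python3 - <<'E'
from h import *
for u,v,z in [(290,241,.115),(400,241,.115),(290,255,.113),(400,255,.113),(321,126,.113),(434,123,.113),(334,279,.069),(334,235,.069),(334,104,.069),(424,300,.077),(452,0,.077),(281,282,.015)]: print((u,v),*ray(u,v,z))
E
```

```text
(290, 241) [ 0.4531 -0.3159  0.115 ] [-79.4 -91.6]
(400, 241) [ 0.5505 -0.3115  0.115 ] [ 18.2 -92.6]
(290, 255) [ 0.4533 -0.3299  0.113 ] [ -79.9 -105.6]
(400, 255) [ 0.5525 -0.3253  0.113 ] [  19.3 -106.6]
(321, 126) [ 0.4757 -0.2167  0.113 ] [-51.2   6.2]
(434, 123) [ 0.5675 -0.2101  0.113 ] [40.7  7.6]
(334, 279) [ 0.4974 -0.3709  0.069 ] [ -38.2 -149. ]
(334, 235) [ 0.4945 -0.3229  0.069 ] [ -38.4 -100.9]
(334, 104) [ 0.4871 -0.1984  0.069 ] [-38.8  23.8]
(424, 300) [ 0.5916 -0.3868  0.077 ] [  55.  -170.1]
(452, 0) [ 0.5793 -0.1129  0.077 ] [ 58.  104.1]
(281, 282) [ 0.438  -0.4014  0.015 ] [ -99.1 -176.1]
```

The wrist view shows the odd tile's top edge at rows 241–255, columns 290–400, so its centre is about 31 mm short of home. The gap to the middle tile is about 60 mm. I'll lower the closed fingers into that gap.

>>> arm_command([
  [0, 0, 0.6, 0.015, 0, -0.02, 255],
  [0, 0, 0.6, 0.025, 0, -0.055, 255],
  [0, 0, 0.6, 0.025, 0, -0.085, 255],
  [0, 0, 0.6, 0.025, 0, -0.115, 255],
  [0, 0, 0.6, 0.025, 0, -0.145, 255],
  [0, 0, 0.6, 0.025, 0, -0.17, 255],
  [0, 0, 0.6, 0.025, 0, -0.19, 255],
  [0, 0, 0.6, 0.025, 0, -0.2, 255],
  [0, 0, 0.6, 0.025, 0, -0.2, 255],
])

```text
time: 3.6
tool_pos: [0.4998, -0.2826, 0.0966]
tcp_rot: [-3.136, -0.091, 0.004]
force: [0.6, -0.6, 0.6]
opening: 0.0005
```

>>> arm_command([
  [0, 0, 0, 0, -0.004, 0, 255],
  [0, 0, 0, 0, -0.008, 0, 255],
  [0, 0, 0, 0, -0.012, 0, 255],
  [0, 0, 0, 0, -0.016, 0, 255],
  [0, 0, 0, 0, -0.02, 0, 255],
  [0, 0, 0, 0, -0.024, 0, 255],
  [0, 0, 0, 0, -0.028, 0, 255],
  [0, 0, 0, 0, -0.031, 0, 255],
  [0, 0, 0, 0, -0.034, 0, 255],
  [0, 0, 0, 0, -0.037, 0, 255],
  [0, 0, 0, 0, -0.037, 0, 255],
])

```text
time: 4.52
tool_pos: [0.4998, -0.3202, 0.0966]
tcp_rot: [-3.136, -0.09, 0.004]
force: [0.5, -0.7, 0.4]
opening: 0.0004
```

Run:
```python
from h import *
s=telemetry.state();print(s["time"],s["tool_pos"],s["force"])
cv2.imwrite("pics/w2.png",np.hstack([cv2.resize(capture("wrist")[120:400,160:480],(400,350)),cv2.resize(capture("side")[200:330,255:375],None,fx=2.7,fy=2.7)[:350]]))
```

```text
4.5167 [ 0.49975759 -0.32023481  0.0966052 ] [ 0.50974599 -0.73114449  0.41898033]
```

View pics/w2.png

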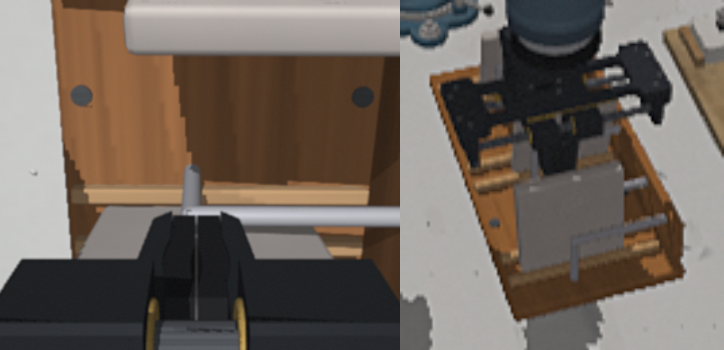

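The left face is now about 10 mm short of upright, so I'll keep pushing.

>>> arm_command([
  [0, 0, 0, 0, -0.003, 0, 255],
  [0, 0, 0, 0, -0.006, 0, 255],
  [0, 0, 0, 0, -0.009, 0, 255],
  [0, 0, 0, 0, -0.012, 0, 255],
  [0, 0, 0, 0, -0.015, 0, 255],
  [0, 0, 0, 0, -0.018, 0, 255],
  [0, 0, 0, 0, -0.021, 0, 255],
  [0, 0, 0, 0, -0.024, 0, 255],
  [0, 0, 0, 0, -0.024, 0, 255],
  [0, 0, 0, 0, -0.024, 0, 255],
])

```text
time: 5.45
tool_pos: [0.4996, -0.3438, 0.0965]
tcp_rot: [-3.135, -0.09, 0.004]
force: [0.3, 1.2, 0.2]
opening: 0.0005
```

Run:
```python
from h import *
s=telemetry.state();print(s["time"],s["tool_pos"],s["force"])
cv2.imwrite("pics/w3.png",np.hstack([cv2.resize(capture("scene")[190:310,250:410],None,fx=2.5,fy=2.5),cv2.resize(capture("side")[200:330,255:375],None,fx=2.7,fy=2.7)[:300]]))
```

```text
5.45 [ 0.49964607 -0.34381349  0.0964567 ] [0.34722237 1.20148673 0.2341469 ]
```

View pics/w3.png

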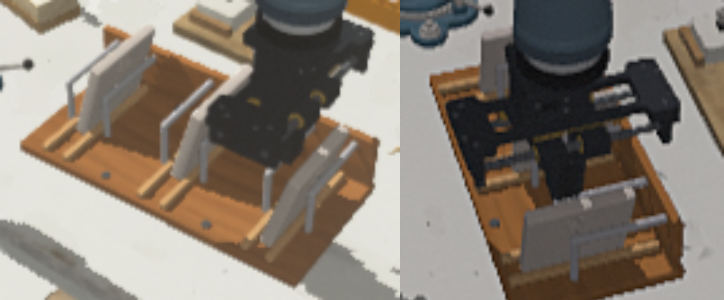

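The tile now leans right like the others. I'll withdraw, turn the tool and tilt it so only the fingertip leads, then push along the slot from the near side.

>>> arm_command([
  [0, 0, 0, 0, 0.012, 0, 255],
  [0, 0, 0, 0, 0.012, 0.03, 255],
  [0, 0, 0, 0, 0.012, 0.07, 255],
  [0, 0, 0, 0, 0.01, 0.1, 255],
  [0, 0, -7, -0.02, 0, 0.12, 255],
  [0, 0, -14, -0.04, -0.01, 0.12, 255],
  [0, 0, -21, -0.06, -0.018, 0.12, 255],
  [0, 0, -28, -0.08, -0.018, 0.12, 255],
  [0, 0, -35, -0.1, -0.018, 0.12, 255],
  [0, 0, -42, -0.1, -0.018, 0.12, 255],
  [0, 0, -49, -0.1, -0.018, 0.12, 255],
  [0, 0, -56, -0.1, -0.018, 0.12, 255],
])

```text
time: 6.55
tool_pos: [0.3994, -0.3606, 0.2165]
tcp_rot: [-2.805, 1.401, 0.0]
force: [0.2, -0.8, -0.1]
opening: 0.0004
```

>>> arm_command([
  [0, 0, -7, 0, 0, 0, 255],
  [0, 0, -14, 0, 0, 0, 255],
  [0, 0, -21, 0, 0, 0, 255],
  [0, 0, -28, 0, 0, 0, 255],
  [0, 0, -34, 0, 0, 0, 255],
  [0, 0, -34, 0, 0, 0, 255],
])

```text
time: 7.05
tool_pos: [0.3995, -0.3595, 0.2163]
tcp_rot: [-2.27, 2.163, -0.002]
force: [0.5, 0.2, -0.0]
opening: 0.0004
```

>>> arm_command([
  [0.3, -6, 0, 0, 0, 0, 255],
  [0.7, -12, 0, 0, 0, 0, 255],
  [1, -18, 0, 0, 0, 0, 255],
  [1.3, -24, 0, 0, 0, 0, 255],
  [1.7, -30, 0, 0, 0, 0, 255],
  [2, -35, 0, 0, 0, 0, 255],
  [2, -35, 0, 0, 0, 0, 255],
  [2, -35, 0, 0, 0, 0, 255],
])

```text
time: 7.72
tool_pos: [0.3986, -0.3592, 0.2157]
tcp_rot: [-1.907, 1.816, -0.568]
force: [-0.4, -1.1, 1.0]
opening: 0.0005
```

Run:
```python
from h import *
s=telemetry.state();print(s["time"],s["tool_pos"],s["force"],s["joint_pos"]);print(R.from_rotvec(s["tcp_rot"]).as_matrix().round(3))
cv2.imwrite("pics/w4.png",capture("wrist"))
```

```text
7.7167 [ 0.39861526 -0.35922531  0.21572194] [-0.4431874  -1.07492217  0.95749422] [-1.313406   -0.05807718  2.03244274  0.67454078  1.13371623 -0.07531097]
[[ 0.051 -0.816  0.576]
 [-0.999 -0.037  0.036]
 [-0.008 -0.577 -0.817]]
```

View pics/w4.png

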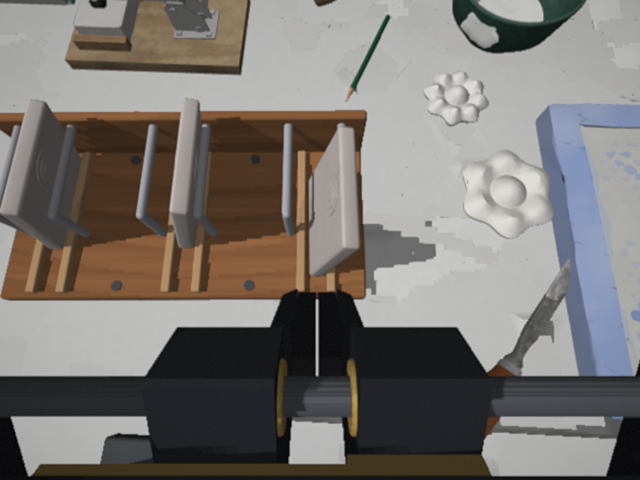

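>>> arm_command([
  [0, 0, 0, 0, -0.003, -0.03, 255],
  [0, 0, 0, 0, -0.003, -0.07, 255],
  [0, 0, 0, 0, -0.003, -0.1, 255],
  [0, 0, 0, 0, -0.003, -0.13, 255],
  [0, 0, 0, 0, -0.003, -0.155, 255],
  [0, 0, 0, 0, -0.003, -0.168, 255],
  [0, 0, 0, 0.01, -0.003, -0.168, 255],
  [0, 0, 0, 0.02, -0.002, -0.168, 255],
  [0, 0, 0, 0.03, -0.002, -0.168, 255],
  [0, 0, 0, 0.04, -0.001, -0.168, 255],
  [0, 0, 0, 0.043, -0.001, -0.168, 255],
  [0, 0, 0, 0.043, -0.001, -0.168, 255],
])

```text
time: 8.77
tool_pos: [0.4438, -0.3606, 0.0496]
tcp_rot: [-1.911, 1.812, -0.571]
force: [0.1, 0.9, -0.6]
opening: 0.0008
```

>>> arm_command([
  [0, 0, 0, 0.003, 0, 0, 255],
  [0, 0, 0, 0.006, 0, 0, 255],
  [0, 0, 0, 0.009, 0.001, 0, 255],
  [0, 0, 0, 0.012, 0.001, 0, 255],
  [0, 0, 0, 0.015, 0.001, 0, 255],
  [0, 0, 0, 0.018, 0.001, 0, 255],
  [0, 0, 0, 0.021, 0.001, 0, 255],
  [0, 0, 0, 0.024, 0.001, 0, 255],
  [0, 0, 0, 0.027, 0.001, 0, 255],
  [0, 0, 0, 0.029, 0.001, 0, 255],
])

```text
time: 9.6
tool_pos: [0.4732, -0.3596, 0.0496]
tcp_rot: [-1.911, 1.812, -0.571]
force: [-0.0, 0.2, 1.1]
opening: 0.0001
```

Run:
```python
from h import *
s=telemetry.state();print(s["time"],s["tool_pos"],s["force"])
cv2.imwrite("pics/w5.png",np.hstack([cv2.resize(capture("wrist")[0:400,140:500],(360,400)),cv2.resize(capture("side")[200:330,255:375],None,fx=3.08,fy=3.08)[:400]]))
```

```text
9.6 [ 0.47318834 -0.35960277  0.04955863] [-0.02593019  0.2301208   1.108645  ]
```

View pics/w5.png

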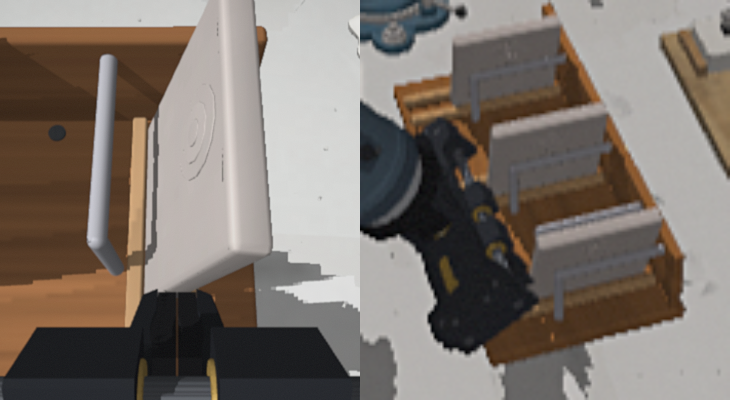

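The tile is moving along the slot and is nearly home. I'll go in small steps and watch the force.

>>> arm_command([
  [0, 0, 0, 0.001, 0, 0, 255],
  [0, 0, 0, 0.002, 0, 0, 255],
  [0, 0, 0, 0.003, 0, 0, 255],
  [0, 0, 0, 0.003, 0, 0, 255],
])

```text
time: 10.03
tool_pos: [0.4763, -0.3596, 0.0496]
tcp_rot: [-1.911, 1.812, -0.571]
force: [-1.2, 0.3, 0.2]
opening: 0.0005
```

>>> arm_command([
  [0, 0, 0, 0.001, 0, 0, 255],
  [0, 0, 0, 0.002, 0, 0, 255],
  [0, 0, 0, 0.002, 0, 0, 255],
])

```text
time: 10.28
tool_pos: [0.4783, -0.3596, 0.0496]
tcp_rot: [-1.911, 1.812, -0.571]
force: [-1.4, 0.0, -0.4]
opening: 0.0004
```

>>> arm_command([
  [0, 0, 0, 0.001, 0, 0, 255],
  [0, 0, 0, 0.001, 0, 0, 255],
])

```text
time: 10.45
tool_pos: [0.4791, -0.3595, 0.0494]
tcp_rot: [-1.912, 1.812, -0.57]
force: [-3.9, 0.6, 0.9]
opening: 0.0005
```

>>> arm_command([
  [0, 0, 0, 0.001, 0, 0, 255],
  [0, 0, 0, 0.001, 0, 0, 255],
])

```text
time: 10.62
tool_pos: [0.4795, -0.3595, 0.0492]
tcp_rot: [-1.913, 1.813, -0.57]
force: [-9.1, 0.5, 3.3]
opening: 0.0002
```

The force rose to 9 N at the expected position, so the tile is on the stop board. I'll back off, rise and check.

>>> arm_command([
  [0, 0, 0, -0.003, 0, 0, 255],
  [0, 0, 0, -0.02, 0, 0, 255],
  [0, 0, 0, -0.05, 0, 0.01, 255],
  [0, 0, 0, -0.08, 0, 0.04, 255],
  [0, 0, 0, -0.08, 0, 0.08, 255],
  [0, 0, 0, -0.08, 0, 0.12, 255],
  [0, 0, 0, -0.08, 0, 0.16, 255],
  [0, 0, 0, -0.08, 0, 0.16, 255],
])

```text
time: 11.28
tool_pos: [0.401, -0.3639, 0.218]
tcp_rot: [-1.917, 1.811, -0.588]
force: [0.7, -1.0, 0.9]
opening: 0.0002
```

Run:
```python
from h import *
s=telemetry.state();print(s["time"],s["tool_pos"],s["force"])
cv2.imwrite("pics/w6.png",np.hstack([cv2.resize(capture("wrist")[60:320,0:400],(460,300)),cv2.resize(capture("side")[200:330,255:375],None,fx=2.7,fy=2.7)[:300]]))
for c in("scene","side"):
    capture(c)
    for n in("rosette_mid","chisel","sanding_block"): print(c,n,[d["rect"] for d in spot_in(c,n)[:1]])
```

```text
11.2833 [ 0.4009798  -0.36389923  0.21799285] [ 0.68839503 -1.01606718  0.93578492]
scene rosette_mid [[258.6, 221.5, 403.8, 309.7]]
scene chisel [[354.1, 331.6, 446.4, 364.8]]
scene sanding_block []
side rosette_mid [[341.4, 340.2, 386.3, 374.0]]
side chisel [[237.0, 346.3, 330.8, 383.8]]
side sanding_block [[311.4, 166.0, 331.8, 195.5]]
```

View pics/w6.png

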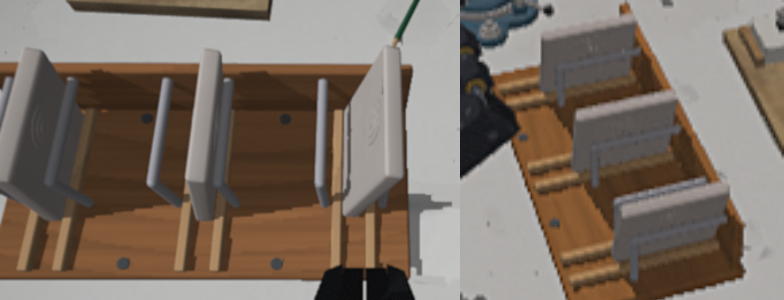

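All three tiles lean the same way. In the wrist crop their near edges line up (rows about 205–220), and the far edge of the moved tile is at the stop board.

```bash
python3 -c "
from h import *
print(r.sign_off())"
```

```text
the job is handed in; nothing more can be done
None
```

I pushed the odd tile, in the right-hand slot, over with the closed fingertips so that it leans right like the other two. I then pushed it about 30 mm along its slot to the stop board and handed the job in at about 11.5 s.

- **Home against the stop:** the push force rose from about 1 N to 9 N at the position where the tile should be home. After I backed off, the last pictures show the three tiles leaning the same way with their near edges lined up and the robot clear.
- **Other tiles and bench items:** the other two tiles look unmoved in the pictures. The chisel matched its first detection in both fixed views to within about 3 pixels. The rosette matched in the side view.
- **Checks that failed or disagreed:**
  - In the last scene picture the network took the rack for the rosette and missed the sanding block. Its side-view hit for the block cannot be compared, because the block was not found there at the start. So the block's place was not confirmed, but the arm did not go near it after the start.
  - The first rack estimate was about 5 mm off across the slots, and I corrected it from the wrist view before touching anything.

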